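# Stand a pattern board on edge under the engraver

### The arm

A 7-joint arm with a two-finger parallel gripper is mounted at the origin on the work surface. World frame = base frame: x ahead of the robot, y to its left, z up, the work surface at z = 0. Lengths are in m, angles in rad, forces in N, time in s.
With the tool pointing down it reaches from about 0.4 to 0.875 m from the base axis. Payload 19.3 kg.
Tool frame: the origin (TCP) lies at the very end of the fingers, on their centre line; the grasp point (between the pads) lies 19 mm behind it; z points along the fingers, y is the direction in which the jaws open and shut (so a half turn about z gives the same grasp; the last joint's range is limited). The gripper opens to 85 mm and grips with 20 to 120 N. Pads are 22 mm wide; open, the fingers measure 114 mm over their backs; the gripper's body (76 mm by 85 mm) begins 54 mm behind the grasp point. The pads swing forward as they close: fully open they stand 13 mm farther back than shut.
Start: joints at [-1.252, 0.521, -0.036, 1.599, 0.021, 1.021, -0.113], TCP at [0.237, 0.578, 0.231] pointing down, gripper open.
Joint ranges: [-2.91, 2.91], [-0.3, 2.13], [-1.5, 1.42], [0.17, 2.43], [-1.26, 4.41], [0.16, 1.93], [-2.52, 2.52]. Speed limits (rad/s): [1.89, 1.89, 2.39, 2.39, 3.01, 3.01, 3.01].

### API

Orientations are given as [roll, pitch, yaw] about the fixed x, y, z axes, in that order (R = Rz(yaw) Ry(pitch) Rx(roll)).
In Python, from workcell import bot gives the robot as it stands.
- The arm moves only by the tool carry_out, never from a script. Its argument "targets" is a list of rows, each a list of 7 numbers: the shift along the tool's x, y, z in mm, then the turn, a rotation vector about the tool's x, y, z in units of 6 degrees (1.0 is 6 degrees), then the closure in counts, from 0 (fully open) to 255 (shut). A call has 1 to 5 rows; each row shifts and turns the commanded pose from where the row before left it, along the tool's axes as they then stand; what a row does not reach is not made up. A row lasts 1/12 s, in which the tool goes at most 41.7 mm and 7.16 degrees, less where a joint would pass 70% of its speed; a pose out of reach is approached as far as the arm can. A call is refused whole if a number of a shift passes 41.7 or a number of a turn 1, either way. A call with a gripper value outside its range is refused whole. The fingers move at their own pace and stop on an object; "force" is the grip in N (left out, the last holds). Time passes only in rows, so rows that do not move let the fingers close. It gives the time, the measured TCP pose, the force and the opening at its end, in the units of the state.
- bot.observe(): the state, without advancing time (a new reading comes with each control period).
- bot.grab_frame(name): name is "scene" or "top" or "wrist"; returns a dict with "color" (400x640x3 uint8, red, green, blue), "z_map" (400x640 float32, m along the optical axis (not along the pixel's ray), 0 where there is no reading), "K" (3x3 intrinsics, pixels), "k1" (the pictures are not rectified: a ray, as slopes to the right and down, at radius r is drawn at 1 + k1 r^2 times it, then the intrinsics apply), "cam_to_world" (4x4, takes a point from camera to world coordinates); the wrist camera has in their place "T_tool_cam" (4x4, takes a point from camera to tool coordinates, whose origin is the TCP and whose axes are the flange's). Camera axes: x right, y down, z forward; pixel columns grow to the right and rows downward; lengths in m; the calibration is good to about 2 mm. A picture is of the moment at which its call begins: read the wrist's pose just before it.
- bot.job_done(): hands the job in, once; it reports no verdict.
The state is a dict: "clock": time; "qpos": joint angles; "qd": joint speeds; "joint_efforts": joint torques, N m; "position": TCP position; "tool_rot": TCP orientation; "force": force on the tool from outside, world axes, zero at the start; "moment": the same for the moment, N m; "grip_width": finger opening in m.
Only numpy, scipy, OpenCV 4.12 (cv2) and the standard library are available. Lean on these libraries where they do the work, as an engineer would, in place of code of your own. Each camera call takes 0.05 s, during which the arm holds its last target. There are 200 camera calls.

### The job

A hardwood pattern board lies flat on the laser engraver's bed with its near edge sticking out over the front; its edge is to be marked next. Tip the board up by that near edge against the fence, so that it pivots on its far edge, which stays down on the bed, until it stands upright, its face flat against the fence and its right-hand end (as the robot sees it) touching the side stop, and leave it standing there by itself. Push gently, because fence and stop are only lightly clamped; do not touch the laser head above, and leave the other things on the bench and the bed where they are.

Things in the scene. Friction and masses are not known exactly. Their poses are not given: they have to be found in the camera images.
- engraver: Bench laser engraver, fixed on the table. Origin at table level, below the middle of the fence's face; x from the front of the bed to fence and column (away from the robot), y left along the fence, z up. Bed: rigid flat block, top 50 mm above the table, x = -95 mm (vertical front side) to +150 mm, y = -170 to +170 mm. Column 32 x 45 mm behind the fence at x = 122 mm, y = 0.
- fence: Straight aluminium angle fixed on the bed, origin and axes as the engraver. Its vertical working face is the plane x = 0, looking to the front, y = -160 to +160 mm, 66 mm high above the bed, 5 mm thick. Lightly clamped: 25 N from the board would shift it. It is lower than the board stands: pressing near the board's top past upright makes the foot slide out to the front.
- head: Dark laser head over the fence, origin and axes as the engraver; not to be touched. Box x = -32 to +68 mm, y = -60 to +60 mm, 285 to 363 mm above the table; below it at x = -9 mm, y = 0 a nozzle of 15 mm radius, down to 266 mm above the table. It leaves no room for a vertical gripper over the fence's face: the tool must lean back towards the front of the bed.
- stop: Dark steel side stop, a block 44 mm (x) x 20 mm (y) x 45 mm high standing on the bed in front of the right half of the fence, fixed. Origin at the centre of its underside, axes as the engraver's. The face that the board's end must meet is its left (+y) one, 10 mm from the origin. Lightly clamped: 25 N from the board would shift it.
- board: Plain beech board, 120 x 140 x 18 mm, 0.15 to 0.3 kg, loose. Origin: centre of its underside as it lies; x (120) to the fence, y (140) left, z (18) up. Starts up to 6 degrees askew, far edge 12 to 24 mm from the fence, near edge 35 to 50 mm out over the bed's front (both at mid-length). When stood up, its x points down and its z at the fence; the last 8 degrees it falls to the fence by itself.
- board_foot (a point): Middle of the board's far end face, at (60, 0, 9) mm in the board's frame; it faces the bed once the board stands.
- board_toe (a point): Middle of the board's lower far edge, on which it pivots, at (60, 0, 0) mm in the board's frame. As the board tips with its upper far edge against the fence, this edge slides on the bed up to 18 mm back from the fence.
- wax_tin: Bystander: aluminium tin, 34 mm across, 20 mm high, on the bed's front left corner. Origin: centre of its underside.
- weight: Bystander: brass pattern weight, 36 mm across, 43 mm high, on the bed behind the fence. Origin: centre of its underside.
- awl: Bystander: awl with a wooden handle, 155 mm long and 33 mm high, lying on the table in front of the bed to the right. Origin under its ferrule.
- screwdriver: Bystander: screwdriver with a yellow handle lying on the table in front to the left.
- mallet: Bystander: wooden mallet, 74 mm across, 203 mm high, standing on its head to the right of the engraver. Origin: centre of its underside.
- glue_jar: Bystander: glue jar, 72 mm across, 95 mm high, to the left of the engraver. Origin: centre of its underside.
- shield: Bystander: the engraver's amber four-sided shield, taken off, about 110 mm square and 125 mm high, to the right of the engraver. Origin: centre of its underside.

How it is judged:
On the way:
1. the board is part way up (its face 30 to 65 degrees from level), its far edge down on the bed within 45 mm of the fence (angle between board's own z axis and vertical between 0.52 and 1.13 rad and angle between board's own x axis and vertical above 1.6 rad and z of board_toe in the frame of engraver below 0.058 m and x of board_toe in the frame of engraver above -0.045 m), for 0.1 s.
At the end, for the whole second after the job is handed in: The board stands at rest on its far end face on the bed, upright and parallel to the fence within about 3.5 degrees, its face within 3.5 mm of the fence and its right-hand end within 3 mm of the side stop (angle between board's own x axis and vertical above 3.08 rad and angle between the z axis of board and the x axis of engraver, either way round below 0.06 rad and x of board_foot in the frame of engraver between -0.0125 and -0.006 m and z of board_foot in the frame of engraver between 0.046 and 0.053 m and y of board_foot in the frame of stop between 0.077 and 0.083 m and linear speed of board below 0.03 m/s and angular speed of board below 0.4 rad/s); the robot touches nothing.
It fails at once if the board's far edge is lifted more than 12 mm off the bed (z of board_toe in the frame of engraver above 0.062 m).
It fails at once if the board is rammed against the fence or the stop (25 N or more) (contact force between board and fence above 25 N or contact force between board and stop above 25 N).
It fails at once if the laser head is touched (contact force between anything else and head above 0.5 N).
It fails at once if a bystander is moved more than 15 mm (distance of any of wax_tin, weight, awl, screwdriver, mallet, glue_jar, shield from where it was at the start of the episode above 0.015 m).
It also fails if it takes over 70 s, if anything falls off the work surface, if the arm or the gripper's body presses on something with over 40 N, if the wrist force passes 120 N, or if a joint passes its speed limit or range.

## Working session

There is one attempt and no reset: what is moved stays moved. The work goes in short steps, Python scripts to look and compute and a tool call to move; the robot and the scene stay as the last step left them, time stands still between calls to the robot, and variables do not carry over. Pictures are saved under pics/ and viewed, about 8 in all and at most 12, crops included, and the job is handed in when it is done.

Besides the shell and the picture viewer there is one more tool, called after "Call:" as a command line: name --pt "numbers of a row" for each row, then --argument value for the rest. carry_out: Moves the arm, as the interface text tells. Its arguments: {"type":"object","properties":{"targets":{"type":"array","items":{"type":"array","items":{"type":"number"}}},"force":{"type":"number"}},"required":["targets"]}

```bash
mkdir -p pics; ls
cat > h.py <<'E'
import numpy as np, cv2
from workcell import bot
from scipy.spatial.transform import Rotation as R
def grab(n,f):
    s=bot.observe(); d=bot.grab_frame(n); cv2.imwrite('pics/'+f+'.png',d['color'][:,:,::-1]); np.savez('pics/'+f+'.npz',**{k:v for k,v in d.items()},pos=s['position'],rot=s['tool_rot']); return d,s
def pts(d,T,uv,z=None):
    """pixels -> world: on plane z, or by depth map"""
    K=d['K'];uv=np.atleast_2d(uv).astype(float)
    k=float(d['k1']);xd=cv2.undistortPoints(uv.reshape(-1,1,2),K,np.array([k,0,0,0.]))[:,0]
    r=np.c_[xd,np.ones(len(xd))]
    if z is None:
        zz=d['z_map'][uv[:,1].astype(int),uv[:,0].astype(int)]; return (r*zz[:,None])@T[:3,:3].T+T[:3,3]
    w=r@T[:3,:3].T; return T[:3,3]+w*((z-T[2,3])/w[:,2])[:,None]
E
python3 - <<'E'
from h import *
print(bot.observe())
for n in ('scene','top'):
    d,s=grab(n,n+'0'); print(d['K'],d['k1'],d['cam_to_world'])
E
```

```text
pics
{'clock': 0.0, 'qpos': array([-1.25221482,  0.52200597, -0.03631226,  1.59997911,  0.02122335,
        1.02110424, -0.11277898]), 'qd': array([-2.65847586e-05, -8.29768406e-04, -8.42640698e-04,  7.43224978e-04,
       -1.96915077e-04,  1.54517903e-03,  1.47685480e-03]), 'joint_efforts': array([ 2.23169613e-03, -9.27101970e+01,  1.98080041e+00, -3.69906664e+01,
        1.78648077e-02,  8.53330566e-03,  7.63592283e-07]), 'position': array([0.23683773, 0.57803741, 0.23074127]), 'tool_rot': array([-3.14048655e+00,  1.06268694e-04,  2.75282081e+00]), 'force': array([-0.19958101,  0.44041318, -0.60810503]), 'moment': array([0.02087231, 0.02656881, 0.01174123]), 'grip_width': 0.08507514073369032}
[[381.9767241    0.         315.494337  ]
 [  0.         381.9767241  201.59102259]
 [  0.           0.           1.        ]] 0.032195283495186904 [[ 0.89130412  0.30197344 -0.33821444  0.83199015]
 [ 0.45321384 -0.61507976  0.64519307 -0.58008399]
 [-0.01319769 -0.72834671 -0.68508167  0.6913298 ]
 [ 0.          0.          0.          1.        ]]
[[404.36861707   0.         319.84233878]
 [  0.         404.36861707 201.89848669]
 [  0.           0.           1.        ]] -0.0020790014068640186 [[ 0.06119335 -0.97564152  0.21066323  0.29285644]
 [-0.9981134  -0.05875645  0.01781362  0.01863565]
 [-0.00500188 -0.21135587 -0.97739638  1.08095743]
 [ 0.          0.          0.          1.        ]]
```

View pics/scene0.png

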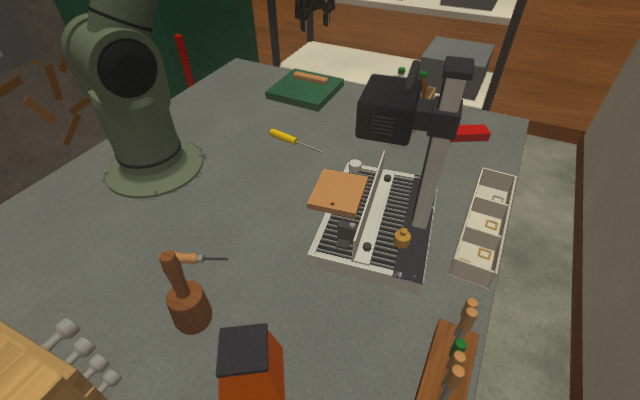

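View pics/top0.png

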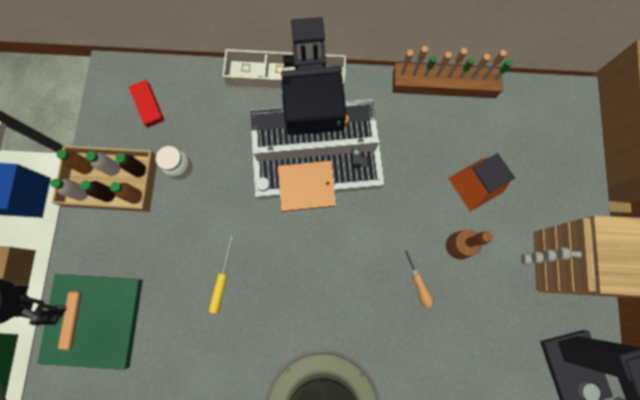

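The scene view shows the board (340,190), the fence behind it and the stop (347,232). In the top view the board spans (278–336, 160–210), with the fence line at about y=148, the stop at (359,158) and the tin at (263,184).

Run:
```python
from h import *
for n in ('top','scene'):
    d=dict(np.load(f'pics/{n}0.npz')); T=d['cam_to_world']; c=d['color']
    v,u=np.mgrid[0:400,0:640]; uv=np.c_[u.ravel(),v.ravel()]
    P=pts(d,T,uv).reshape(400,640,3)
    hsv=cv2.cvtColor(c,cv2.COLOR_RGB2HSV)
    roi=(P[...,0]>.45)&(P[...,0]<1)&(abs(P[...,1])<.3)
    m=(hsv[...,0]<18)&(hsv[...,1]>90)&(hsv[...,2]>120)&roi&(P[...,2]>.055)&(P[...,2]<.085)
    m=cv2.morphologyEx(m.astype(np.uint8),cv2.MORPH_OPEN,np.ones((3,3)))
    cs=max(cv2.findContours(m,0,cv2.CHAIN_APPROX_NONE)[0],key=cv2.contourArea)[:,0]
    W=pts(d,T,cs,.068)[:,:2]
    print(n,'board medz',np.median(P[m>0][:,2]), cv2.minAreaRect((W*1000).astype(np.float32)))
    print(cv2.approxPolyDP(cs.reshape(-1,1,2),4,True)[:,0].tolist())
    # fence top z .10-.125
    f=roi&(P[...,2]>.108)&(P[...,2]<.122)
    k,l,st,ce=cv2.connectedComponentsWithStats(f.astype(np.uint8))
    for i in range(1,k):
        if st[i,4]>25:
            q=P[l==i]; print('z~.115',st[i],q.min(0).round(3),q.max(0).round(3)); 
            print('  line',cv2.fitLine(q[:,:2].astype(np.float32),cv2.DIST_HUBER,0,.01,.01).ravel())
    g=(P[...,2]>.085)&(P[...,2]<.105)&roi
    k,l,st,ce=cv2.connectedComponentsWithStats(g.astype(np.uint8))
    for i in range(1,k):
        if st[i,4]>15: q=P[l==i]; print('z~.095',st[i],q.min(0).round(3),q.max(0).round(3),np.median(q,0).round(4))
    x0,y0,w,h=(230,85,180,140) if n=='top' else (290,130,170,170)
    cv2.imwrite(f'pics/{n}c.png',cv2.resize(c[y0:y0+h,x0:x0+w,::-1],None,fx=4,fy=4,interpolation=cv2.INTER_CUBIC)[:600])
```

```text
top board medz 0.06777341944254323 ((553.32470703125, 75.87976837158203), (122.31051635742188, 139.67942810058594), 9.276634216308594)
[[330, 161], [278, 166], [282, 210], [334, 205]]
z~.115 [252 140 127  14 369] [ 0.618 -0.101  0.108] [0.669 0.214 0.122]
  line [ 0.1522885  -0.9883361   0.6445249   0.04371861]
z~.095 [426  64   7   6  19] [ 0.886 -0.241  0.09 ] [ 0.897 -0.224  0.105] [ 0.8897 -0.2304  0.0976]
z~.095 [439  65   5   6  17] [ 0.891 -0.269  0.086] [ 0.897 -0.26   0.104] [ 0.8928 -0.2634  0.095 ]
z~.095 [254 143 124  22 460] [ 0.611 -0.102  0.085] [0.666 0.213 0.105] [ 0.6382 -0.0063  0.095 ]
scene board medz 0.06750423951470241 ((553.703369140625, 71.41658782958984), (119.38906860351562, 140.00413513183594), 9.47321605682373)
[[323, 169], [307, 203], [355, 212], [366, 176]]
z~.115 [353 151  32  92 259] [ 0.617 -0.105  0.108] [0.669 0.206 0.119]
  line [ 0.15367566 -0.98812133  0.635679    0.09974794]
z~.115 [414 202  18   9  82] [0.743 0.046 0.108] [0.778 0.055 0.122]
  line [0.9916043  0.12930927 0.76302946 0.0492582 ]
z~.115 [458 329   8   8  34] [ 0.89  -0.209  0.109] [ 0.899 -0.204  0.122]
  line [ 0.983346  -0.1817435  0.8940572 -0.2075483]
z~.095 [352 159  32  92 139] [ 0.621 -0.107  0.085] [0.669 0.203 0.105] [0.6529 0.0009 0.0955]
z~.095 [413 208  17  11 110] [0.743 0.045 0.085] [0.778 0.055 0.105] [0.7614 0.0495 0.0946]
z~.095 [338 220  20  13 180] [ 0.611 -0.065  0.085] [ 0.653 -0.04   0.101] [ 0.6317 -0.056   0.0943]
z~.095 [400 227   8   7  40] [ 0.734 -0.018  0.086] [ 0.749 -0.003  0.094] [ 0.7416 -0.0118  0.0908]
z~.095 [449 350   3   9  16] [ 0.886 -0.245  0.093] [ 0.89  -0.237  0.105] [ 0.8879 -0.2414  0.0977]
```

View pics/topc.png

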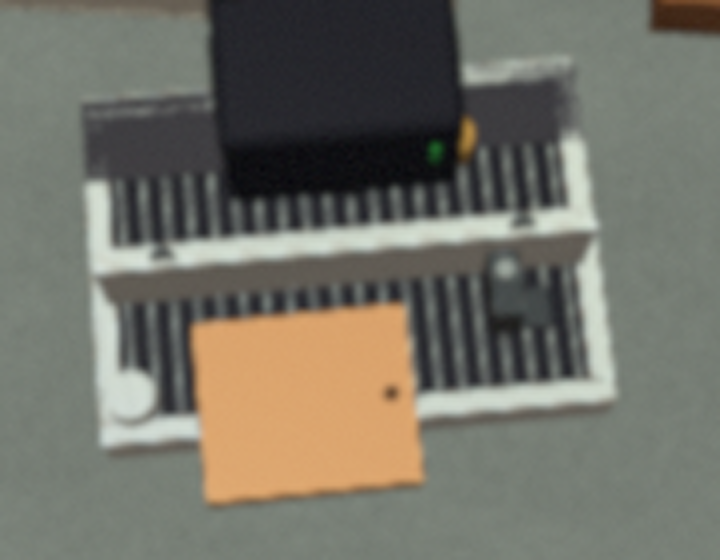

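View pics/scenec.png

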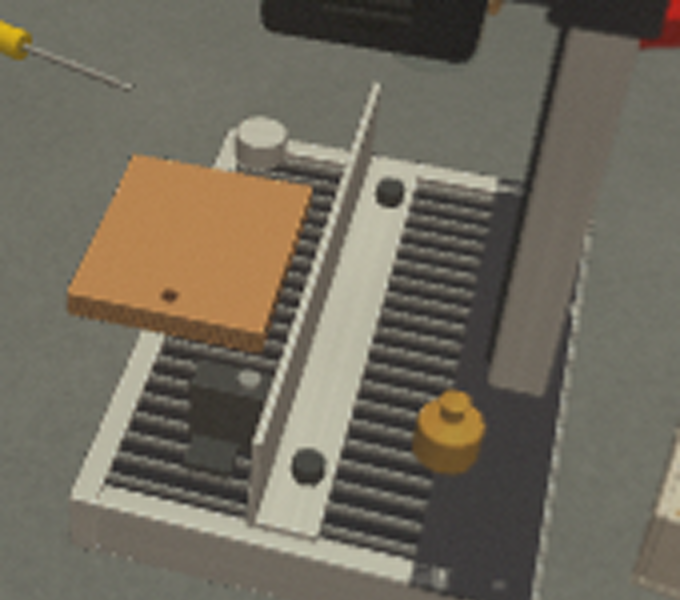

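Measured so far: engraver origin at about (0.641, 0.052) with yaw 8.8°. Board centre in the engraver frame is at about (-83, +35), skewed about 0.5°. The overhang of 48 mm and gap of 23 mm agree with the task text. The stop face is at ey≈-95.

My plan is to fork under the overhanging edge with a tool tilted 45°, tip the board up, then slide the standing board to the stop.

Call:
carry_out --pt "-26 -27 0 0 0 0 0" --pt "-26 -27 0 0 0 0 0" --pt "-26 -27 0 0 0 0 0" --pt "-26 -27 0 0 0 0 0" --pt "-26 -27 0 0 0 0 0"

```text
clock: 0.52
position: [0.3063, 0.4022, 0.2311]
tool_rot: [-3.141, -0.0, 2.753]
force: [0.6, 0.1, 0.2]
grip_width: 0.0856
```

Call:
carry_out --pt "-26 -27 0 0 0 0 0" --pt "-26 -27 0 0 0 0 0" --pt "-26 -27 0 0 0 0 0" --pt "-26 -27 0 0 0 0 0" --pt "-26 -27 0 0 0 0 0"

```text
clock: 0.93
position: [0.3753, 0.2281, 0.2313]
tool_rot: [3.142, -0.0, 2.753]
force: [1.9, 0.4, 0.2]
grip_width: 0.0852
```

Call:
carry_out --pt "-26 -27 0 0 0 0 0" --pt "-26 -27 0 0 0 0 0" --pt "-26 -27 0 0 0 0 0" --pt "-26 -27 0 0 0 0 0" --pt "-26 -26 0 0 0 0 0"

```text
clock: 1.35
position: [0.4448, 0.0547, 0.2314]
tool_rot: [3.142, 0.0, 2.753]
force: [1.3, 0.7, 0.1]
grip_width: 0.0854
```

Call:
carry_out --pt "0 0 0 0 0 -1 0" --pt "0 0 0 0 0 -1 0" --pt "0 0 0 0 0 -1 0" --pt "0 0 0 0 0 -1 0" --pt "0 0 0 0 0 -1 0"

```text
clock: 1.77
position: [0.4445, 0.0565, 0.2311]
tool_rot: [-3.142, -0.0, -3.002]
force: [-0.4, 0.1, 0.1]
grip_width: 0.0855
```

Call:
carry_out --pt "0 0 0 0 0 -0.2 0" --pt "0 0 0 0 -1 0 0" --pt "0 0 0 0 -1 0 0" --pt "0 0 0 0 -1 0 0" --pt "0 0 0 0 -1 0 0"

```text
clock: 2.18
position: [0.4445, 0.0569, 0.2319]
tool_rot: [3.138, 0.424, -2.99]
force: [2.1, -0.8, -0.6]
grip_width: 0.0852
```

Call:
carry_out --pt "0 0 0 0 -1 0 0" --pt "0 0 0 0 -1 0 0" --pt "0 0 0 0 -1 0 0" --pt "0 0 0 0 -0.5 0 0" --pt "0 0 0 0 0 0 0"

```text
clock: 2.6
position: [0.4507, 0.041, 0.2307]
tool_rot: [-3.107, 0.513, -2.992]
force: [0.1, -0.8, 0.3]
grip_width: 0.0854
```

Run:
```python
from h import *
s=bot.observe(); print(s['qpos'].round(3)); print(R.from_euler('xyz',s['tool_rot']).as_matrix().round(3))
```

```text
[ 0.05   0.067 -0.364  2.417  0.717  0.207  0.733]
[[-0.861 -0.132  0.491]
 [-0.13   0.991  0.039]
 [-0.491 -0.03  -0.871]]
```

```bash
cat > fk.py <<'E'
import numpy as np, itertools
from scipy.optimize import least_squares
from scipy.spatial.transform import Rotation as R
from workcell import bot
s=bot.observe()
D=[(np.array([-1.25221482,.52200597,-.03631226,1.59997911,.02122335,1.02110424,-.11277898]),np.array([.23683773,.57803741,.23074127]),np.array([-3.14048655,1.06e-4,2.75282081])),(s['qpos'],s['position'],s['tool_rot'])]
def rot(q,sg,c):
    A=R.from_rotvec([0,0,c[0]]);o=[A]
    for i in range(7):
        A=A*R.from_rotvec(np.eye(3)[2 if i%2==0 else 1]*q[i]*sg[i]);o.append(A)
    o.append(A*R.from_rotvec([0,0,c[1]]));return o
if __name__=='__main__':
    best=[]
    for sg in itertools.product([1,-1],repeat=7):
        if sg[1]<0: continue
        f=lambda c:np.concatenate([(rot(q,sg,c)[-1].inv()*R.from_euler('xyz',e)).as_rotvec() for q,p,e in D])
        for c1 in (0,1.57,3.14,-1.57):
            r=least_squares(f,[0,c1]);best.append((r.cost,sg,r.x))
    best.sort(key=lambda b:b[0])
    for b in best[:6]:
        print(b)
        A=[];y=[]
        for q,p,e in D:
            o=rot(q,b[1],b[2]);z=lambda k:o[k].apply([0,0,1])
            x=lambda k:o[k].apply([1,0,0])
            A.append(np.c_[[0,0,1],z(2),z(4),z(7)]);y.append(p)
        A=np.vstack(A);y=np.concatenate(y);r=np.linalg.lstsq(A,y,rcond=None)[0];print(r,(A@r-y).round(4))
E
python3 fk.py
```

```text
(np.float64(3.556082697362519e-14), (-1, 1, -1, 1, -1, 1, -1), array([-1.31682088e-09,  1.57079633e+00]))
[0.25243385 0.6208715  0.36522134 0.38585713] [-0.0552  0.015  -0.0171 -0.0083  0.0476  0.0171]
(np.float64(3.5560827102600074e-14), (-1, 1, -1, 1, -1, 1, -1), array([-1.31670091e-09,  1.57079633e+00]))
[0.25243385 0.6208715  0.36522134 0.38585713] [-0.0552  0.015  -0.0171 -0.0083  0.0476  0.0171]
(np.float64(3.557826354032116e-14), (-1, 1, -1, 1, -1, 1, -1), array([-6.65683704e-09,  1.57079632e+00]))
[0.25243385 0.62087149 0.36522135 0.38585713] [-0.0552  0.015  -0.0171 -0.0083  0.0476  0.0171]
(np.float64(3.5706775374645234e-14), (-1, 1, -1, 1, -1, 1, -1), array([-3.49346588e-08,  1.57079629e+00]))
[0.25243387 0.62087147 0.36522136 0.38585712] [-0.0552  0.015  -0.0171 -0.0083  0.0476  0.0171]
(np.float64(0.017311442775671683), (1, 1, 1, 1, -1, 1, 1), array([0.77522168, 0.13082195]))
[ 1.26508435 -0.33664113  0.13511967  0.67817317] [-0.2986 -0.5792 -0.0059 -0.0528  0.0268  0.0059]
(np.float64(0.017311442775673126), (1, 1, 1, 1, -1, 1, 1), array([0.77522153, 6.41400711]))
[ 1.26508455 -0.33664131  0.13511967  0.67817319] [-0.2986 -0.5792 -0.0059 -0.0528  0.0268  0.0059]
```

```bash
cat > t.py <<'E'
from fk import *
sg=(-1,1,-1,1,-1,1,-1);c=(0,np.pi/2)
A=[];y=[]
for q,p,e in D:
    o=rot(q,sg,c);z=lambda k:o[k].apply([0,0,1]);x=lambda k:o[k].apply([1,0,0]);Y=lambda k:o[k].apply([0,1,0])
    A.append(np.c_[x(1),Y(2),Y(4),Y(6),z(7)]);y.append(p-[0,0,.317]-.4*z(2)-.4*z(4))
A=np.vstack(A);y=np.concatenate(y);r=np.linalg.lstsq(A,y,rcond=None)[0];print(r,(A@r-y).round(5))
E
python3 t.py
```

```text
[ 0.08532603 -0.12493632  0.11841723 -0.05406345  0.22431648] [ 0.00228 -0.00023  0.00146 -0.00039  0.00226 -0.0018 ]
```

```bash
cat >> t.py <<'E'
for lat in ([-.1925,.1685,-.1363],[.1925,-.1685,.1363],[-.1925,.1685,.1363],[.1925,-.1685,-.1363]):
    f=y-A[:,1:4]@lat; B=A[:,[0,4]]; r=np.linalg.lstsq(B,f,rcond=None)[0]; print(lat,r,(B@r-f).round(4))
# free lengths, 6 unknown combos
for q,p,e in D: pass
A2=[];y2=[]
for q,p,e in D:
    o=rot(q,sg,c);z=lambda k:o[k].apply([0,0,1]);x=lambda k:o[k].apply([1,0,0]);Y=lambda k:o[k].apply([0,1,0])
    A2.append(np.c_[x(1),Y(2),x(3),x(5),z(2),z(4),z(7),[0,0,1],Y(6)]);y2.append(p)
A2=np.vstack(A2);y2=np.concatenate(y2)
names='x1 Y2 x3 x5 z2 z4 z7 d1 Y6'.split()
for k in (3,4,5):
  for comb in itertools.combinations(range(9),k):
    B=A2[:,comb];r=np.linalg.lstsq(B,y2,rcond=None)[0];e=abs(B@r-y2).max()
    if e<1.5e-3: print([names[i] for i in comb],r.round(3),e.round(4))
E
python3 t.py
```

```text
[ 0.08532603 -0.12493632  0.11841723 -0.05406345  0.22431648] [ 0.00228 -0.00023  0.00146 -0.00039  0.00226 -0.0018 ]
[-0.1925, 0.1685, -0.1363] [0.0591678  0.23665716] [ 0.0893 -0.0545 -0.01    0.0207 -0.0624  0.0204]
[0.1925, -0.1685, 0.1363] [0.11544391 0.18496677] [-0.1978  0.0985  0.0356 -0.0241  0.1512 -0.0478]
[-0.1925, 0.1685, 0.1363] [0.17487593 0.2084848 ] [-0.1367  0.1297  0.0182 -0.0762  0.0851 -0.0602]
[0.1925, -0.1685, -0.1363] [-0.00026422  0.21313913] [ 0.0283 -0.0857  0.0074  0.0728  0.0037  0.0327]
['Y2', 'z2', 'z4', 'z7', 'd1'] [-0.059  0.521  0.427  0.349  0.352] 0.0
```

```bash
cat > ik.py <<'E'
from fk import rot,R,least_squares,np
sg=(-1,1,-1,1,-1,1,-1);c=(0,np.pi/2)
lo=np.array([-2.91,-.3,-1.5,.17,-1.26,.16,-2.52]);hi=np.array([2.91,2.13,1.42,2.43,4.41,1.93,2.52])
def fk(q):
    o=rot(q,sg,c);p=np.array([0,0,.352])-.059*o[2].apply([0,1,0])+.521*o[2].apply([0,0,1])+.427*o[4].apply([0,0,1])+.349*o[7].apply([0,0,1]);return p,o[-1]
O=np.array([.641,.052]);yaw=np.radians(8.8)
def E(ex,ey,z):
    return np.array([O[0]+ex*np.cos(yaw)-ey*np.sin(yaw),O[1]+ex*np.sin(yaw)+ey*np.cos(yaw),z])
def toolR(phi,spin=0): # phi = degrees below horizontal, pointing to fence; spin about tool z deg
    base=R.from_matrix(np.c_[[-1,0,0],[0,1,0],[0,0,-1]])
    return R.from_rotvec([0,0,yaw])*base*R.from_rotvec([0,-np.radians(90-phi),0])*R.from_rotvec([0,0,np.radians(spin)])
def ik(p,Rt,seed,w=1e-3):
    f=lambda q:np.concatenate([(fk(q)[0]-p),.3*(Rt.inv()*fk(q)[1]).as_rotvec(),w*(q-seed)])
    r=least_squares(f,np.clip(seed,lo+.01,hi-.01),bounds=(lo,hi));q=r.x
    return q,np.linalg.norm(fk(q)[0]-p),np.degrees((Rt.inv()*fk(q)[1]).magnitude())
E
cat > t2.py <<'E'
from ik import *
print(fk(np.array([.05,.067,-.364,2.417,.717,.207,.733])))
rng=np.random.default_rng(0)
for phi in (35,45,55,65):
  for sp in (0,180):
    for nm,P in dict(start=(-.13,.035,.021),mid=(-.08,.035,.1),end=(-.03,.035,.127)).items():
        sol=[]
        for k in range(25):
            q,e,a=ik(E(*P),toolR(phi,sp),rng.uniform(lo,hi),1e-5)
            if e<1e-3 and a<.5: sol.append(q)
        if sol: 
            m=[np.minimum(q-lo,hi-q)[[1,2,3,4,5,6]].min() for q in sol]; q=sol[int(np.argmax(m))]
            print(phi,sp,nm,len(sol),q.round(2),round(max(m),2))
        else: print(phi,sp,nm,'none')
E
python3 t2.py
```

```text
(array([0.4505575 , 0.04143463, 0.23143719]), Rotation.from_matrix(array([[-0.86091522, -0.13223871,  0.49126155],
                            [-0.1299671 ,  0.99075372,  0.03893107],
                            [-0.4918674 , -0.03033149, -0.87014163]])))
35 0 start none
35 0 mid none
35 0 end 18 [ 0.68  1.38 -1.34  2.36  2.59  1.35 -0.21] 0.07
35 180 start none
35 180 mid none
35 180 end 8 [ 0.43  0.94 -0.89  2.39  2.68  1.1   2.36] 0.04
45 0 start none
45 0 mid 14 [ 0.69  1.31 -1.36  2.39  2.36  1.29 -0.21] 0.04
45 0 end 13 [ 0.6   1.02 -1.17  2.28  2.31  0.98 -0.35] 0.15
45 180 start none
45 180 mid 11 [ 0.5   0.94 -0.99  2.41  2.47  0.99  2.51] 0.01
45 180 end 5 [-0.15  0.57 -0.17  2.37  2.86  0.6   1.77] 0.06
55 0 start 18 [ 0.72  1.59 -1.43  2.39  2.3   1.47 -0.01] 0.04
55 0 mid 19 [ 0.67  1.13 -1.33  2.28  2.05  1.07 -0.11] 0.15
55 0 end 18 [ 0.59  0.93 -1.18  2.16  1.94  0.83 -0.08] 0.27
55 180 start 6 [ 0.41  0.99 -0.86  2.42  2.44  0.93  2.48] 0.01
55 180 mid 15 [ 0.2   0.63 -0.59  2.33  2.35  0.51  2.37] 0.1
55 180 end 14 [-0.01  0.53 -0.32  2.23  2.36  0.3   2.31] 0.14
65 0 start 11 [ 0.63  1.21 -1.23  2.28  1.99  1.07 -0.08] 0.15
65 0 mid 14 [ 0.56  0.88 -1.12  2.15  1.67  0.77  0.08] 0.28
65 0 end 16 [ 0.43  0.73 -0.92  2.03  1.43  0.59  0.26] 0.4
65 180 start 11 [ 0.1   0.73 -0.47  2.34  2.34  0.45  2.36] 0.09
65 180 mid 5 [-0.69  0.53  0.54  2.31  4.35  0.23  0.21] 0.06
65 180 end 13 [-0.57  0.5   0.41  2.17 -1.14  0.16 -0.56] 0.0
```

```bash
cat > t3.py <<'E'
from ik import *
from workcell import bot
rng=np.random.default_rng(1)
q0=bot.observe()['qpos']
for phi in (60,66):
  for nm,P in dict(hi=(-.165,.035,.18),up=(-.165,.035,.1),low=(-.160,.035,.0125),con=(-.132,.035,.0125),t0=(-.111,.035,.0125),t30=(-.104,.035,.0725),t60=(-.067,.035,.1165),t84=(-.031,.035,.129)).items():
    a=ik(E(*P),toolR(phi),q0,1e-4); print(phi,nm,'local',a[0].round(2),round(a[1]*1e3,1),round(a[2],1))
    if a[1]<1e-3: q0=a[0]
E
python3 t3.py
```

```text
60 hi local [ 0.27  0.29 -0.65  2.4   1.68  0.25 -0.19] 0.0 0.0
60 up local [ 0.47  0.68 -0.94  2.43  2.07  0.64 -0.47] 0.0 0.0
60 low local [ 0.41  0.97 -0.86  2.43  2.34  0.87 -0.62] 0.0 0.0
60 con local [ 0.41  0.97 -0.87  2.36  2.29  0.82 -0.55] 0.0 0.0
60 t0 local [ 0.41  0.97 -0.87  2.31  2.26  0.8  -0.49] 0.0 0.0
60 t30 local [ 0.43  0.8  -0.89  2.3   2.07  0.66 -0.38] 0.0 0.0
60 t60 local [ 0.42  0.69 -0.88  2.2   1.82  0.54 -0.16] 0.0 0.0
60 t84 local [ 0.4   0.69 -0.86  2.11  1.69  0.52 -0.01] 0.0 0.0
66 hi local [ 0.66  0.5  -1.13  2.28  1.29  0.54  0.28] 0.0 0.0
66 up local [ 0.56  0.74 -1.07  2.34  1.74  0.67 -0.11] 0.0 0.0
66 low local [ 0.5   1.01 -1.    2.35  2.06  0.84 -0.31] 0.0 0.0
66 con local [ 0.5   1.01 -1.    2.28  2.01  0.82 -0.24] 0.0 0.0
66 t0 local [ 0.49  1.02 -0.99  2.23  1.97  0.8  -0.18] 0.0 0.0
66 t30 local [ 0.53  0.89 -1.07  2.21  1.76  0.75 -0.03] 0.0 0.0
66 t60 local [ 0.56  0.85 -1.13  2.1   1.56  0.76  0.19] 0.0 0.0
66 t84 local [ 0.54  0.87 -1.13  2.    1.48  0.78  0.29] 0.0 0.0
```

```bash
cat > go.py <<'E'
import sys
from ik import *
from workcell import bot
def delta(s,ex,ey,z,phi,spin=0):
    Rc=R.from_euler('xyz',s['tool_rot']);p=E(ex/1e3,ey/1e3,z/1e3);Rt=toolR(phi,spin)
    return Rc.inv().apply(p-s['position'])*1e3,np.degrees((Rc.inv()*Rt).as_rotvec())/6
def ecur(s):
    d=s['position']-E(0,0,0);return np.array([d[0]*np.cos(yaw)+d[1]*np.sin(yaw),-d[0]*np.sin(yaw)+d[1]*np.cos(yaw),d[2]])*1e3
s=bot.observe();print('t',s['clock'],'cur',ecur(s).round(1),'q',s['qpos'].round(2),'F',s['force'].round(1))
a=list(map(float,sys.argv[1:]))
if a:
    d,r=delta(s,*a);print('shift',d.round(1),'turn',r.round(2))
E
python3 go.py -160 35 180 60;python3 go.py -160 35 60 60
```

```text
t 2.6 cur [-189.8   18.3  230.7] q [ 0.05  0.07 -0.36  2.42  0.72  0.21  0.73] F [ 0.1 -0.8  0.3]
shift [-1.  18.9 58.2] turn [-0.35 -0.1  -0.03]
t 2.6 cur [-189.8   18.3  230.7] q [ 0.05  0.07 -0.36  2.42  0.72  0.21  0.73] F [ 0.1 -0.8  0.3]
shift [ 58.   22.6 162.6] turn [-0.35 -0.1  -0.03]
```

Call:
carry_out --pt "0 3.8 11.6 -0.07 -0.02 0 0" --pt "0 3.8 11.6 -0.07 -0.02 0 0" --pt "0 3.8 11.6 -0.07 -0.02 0 0" --pt "0 3.8 11.6 -0.07 -0.02 0 0" --pt "0 3.8 11.6 -0.07 -0.02 0 0"

```text
clock: 3.02
position: [0.4739, 0.0603, 0.1862]
tool_rot: [-3.135, 0.521, -2.989]
force: [0.4, -1.1, -0.9]
grip_width: 0.0854
```

```bash
python3 go.py -160 35 100 60
```

```text
t 3.0167 cur [-163.9   33.8  186.2] q [ 0.05  0.22 -0.4   2.42  1.56  0.18 -0.11] F [ 0.4 -1.1 -0.9]
shift [39.5  1.7 76.7] turn [-0.07 -0.03 -0.01]
```

Call:
carry_out --pt "5 0.3 9.5 0 0 0 0" --pt "5 0.3 9.5 0 0 0 0" --pt "5 0.3 9.5 0 0 0 0" --pt "5 0.3 9.5 0 0 0 0" --pt "5 0.3 9.5 0 0 0 0"

```text
clock: 3.43
position: [0.4723, 0.0598, 0.1415]
tool_rot: [-3.12, 0.504, -2.976]
force: [0.1, 0.1, -1.3]
grip_width: 0.0856
```

Call:
carry_out --pt "5 0 9.5 0 0 0 0" --pt "5 0 9.5 0 0 0 0" --pt "5 0 9.5 0 0 0 0" --pt "0 0 0 0 0 0 0"

```text
clock: 3.77
position: [0.4712, 0.0615, 0.1058]
tool_rot: [-3.121, 0.48, -2.971]
force: [-0.4, 1.0, -0.7]
grip_width: 0.0851
```

```bash
python3 go.py -160 35 12 60; python3 -c "
from h import *
grab('wrist','w1')"
```

```text
t 3.7667 cur [-166.4   35.4  105.8] q [ 0.7   0.82 -1.36  2.43  1.75  0.9  -0.15] F [-0.4  1.  -0.7]
shift [37.7  1.3 86.1] turn [-0.12 -0.41  0.15]
```

View pics/w1.png

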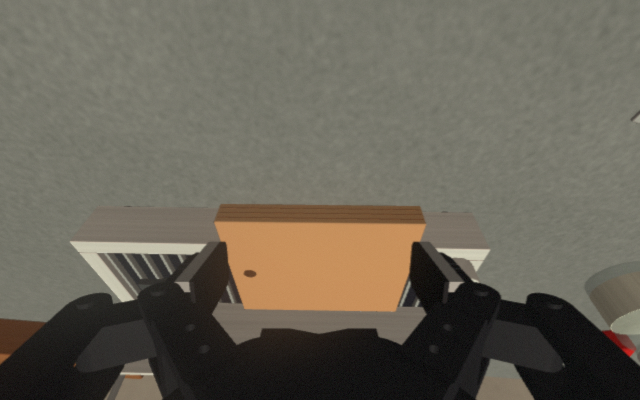

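The wrist view shows the board's near edge level at row ~213, columns 217–422, and the fork centred on it at column 320. The tool is aligned, so I descend in front of the edge.

Call:
carry_out --pt "4 0 9 0 0 0 0" --pt "4 0 9 0 0 0 0" --pt "4 0 9 0 0 0 0" --pt "4 0 9 0 0 0 0" --pt "4 0 9 0 0 0 0"

```text
clock: 4.23
position: [0.4814, 0.061, 0.0639]
tool_rot: [-3.105, 0.491, -2.957]
force: [-0.5, -1.5, 0.2]
grip_width: 0.0855
```

Call:
carry_out --pt "4 0 9 0 0 0 0" --pt "4 0 9 0 0 0 0" --pt "4 0 9 0 0 0 0" --pt "4 0 9 0 0 0 0" --pt "2 0 3 0 0 0 0"

```text
clock: 4.65
position: [0.4834, 0.0605, 0.0197]
tool_rot: [-3.108, 0.488, -2.958]
force: [1.0, 0.4, 0.5]
grip_width: 0.0853
```

```bash
python3 go.py -132 35 12 60
```

```text
t 4.65 cur [-154.4   32.5   19.7] q [ 0.7   1.26 -1.41  2.43  1.99  1.28 -0.11] F [1.  0.4 0.5]
shift [-16.2   2.4  17.3] turn [-0.18 -0.33  0.25]
```

Call:
carry_out --pt "-3.2 0.5 3.4 -0.04 -0.07 0.05 0" --pt "-3.2 0.5 3.4 -0.04 -0.07 0.05 0" --pt "-3.2 0.5 3.4 -0.04 -0.07 0.05 0" --pt "-3.2 0.5 3.4 -0.04 -0.07 0.05 0" --pt "-3.2 0.5 3.4 -0.04 -0.05 0.05 0"

```text
clock: 5.07
position: [0.506, 0.0668, 0.0137]
tool_rot: [3.133, 0.528, -2.996]
force: [-1.8, -0.6, 1.1]
grip_width: 0.0855
```

```bash
python3 go.py -111 35 14 60
```

```text
t 5.0667 cur [-131.1   35.3   13.7] q [ 0.71  1.3  -1.4   2.4   2.06  1.27 -0.11] F [-1.8 -0.6  1.1]
shift [-17.6  -0.2   9.8] turn [ 0.05  0.04 -0.06]
```

Pose is good and this is probably first contact. I push slowly forward until the far edge meets the fence.

Call:
carry_out --pt "-2 0 1.1 0 0 0 0" --pt "-2 0 1.1 0 0 0 0" --pt "-2 0 1.1 0 0 0 0" --pt "-2 0 1.1 0 0 0 0" --pt "-2 0 1.1 0 0 0 0"

```text
clock: 5.48
position: [0.5171, 0.0686, 0.014]
tool_rot: [3.133, 0.527, -2.996]
force: [-0.8, -0.0, -0.6]
grip_width: 0.0857
```

Call:
carry_out --pt "-1.2 0 0.7 0 0 0 0" --pt "-1.2 0 0.7 0 0 0 0" --pt "-1.2 0 0.7 0 0 0 0" --pt "-1.2 0 0.7 0 0 0 0"

```text
clock: 5.82
position: [0.5225, 0.0694, 0.0139]
tool_rot: [3.133, 0.527, -2.996]
force: [-0.9, 0.6, -1.7]
grip_width: 0.0852
```

```bash
python3 go.py -111 35 14 60;  python3 - <<'E'
from h import *
d,s=grab('scene','s1'); c=d['color'][110:290,270:470,::-1]; cv2.imwrite('pics/s1c.png',cv2.resize(c,None,fx=3,fy=3))
E
```

```text
t 5.8167 cur [-114.5   35.3   13.9] q [ 0.7   1.3  -1.4   2.36  2.05  1.25 -0.08] F [-0.9  0.6 -1.7]
shift [-3.1 -0.3  1.7] turn [ 0.05  0.03 -0.06]
```

View pics/s1c.png

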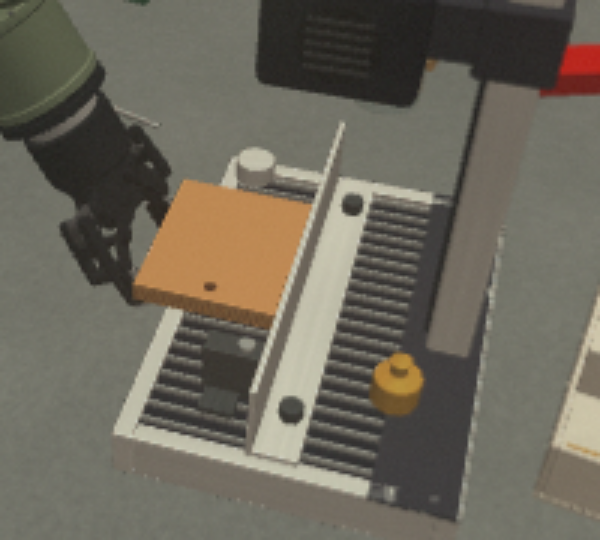

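The board has slid forward flat, with its far edge near the fence and the fork at its near edge (crop about (150,260)). Now I lift along the tipping arc.

Call:
carry_out --pt "-2.2 0 -2.1 0 0 0 0" --pt "-2.2 0 -2.1 0 0 0 0" --pt "-2.3 0 -3.2 0 0 0 0" --pt "-2.3 0 -3.2 0 0 0 0" --pt "-2.3 0 -3.2 0 0 0 0"

```text
clock: 6.28
position: [0.5242, 0.0693, 0.0315]
tool_rot: [3.134, 0.525, -2.995]
force: [-10.2, -3.9, -0.2]
grip_width: 0.0853
```

Call:
carry_out --pt "-2.3 0 -3.5 0 0 0 0" --pt "-2.3 0 -3.5 0 0 0 0" --pt "-2.3 0 -3.5 0 0 0 0" --pt "-2.3 0 -3.5 0 0 0 0" --pt "-2.3 0 -3.5 0 0 0 0"

```text
clock: 6.7
position: [0.5258, 0.0696, 0.0528]
tool_rot: [3.133, 0.526, -2.995]
force: [-3.4, -0.6, -0.6]
grip_width: 0.0855
```

```bash
python3 go.py -104 35 73 60;  python3 - <<'E'
from h import *
d,s=grab('scene','s2'); c=d['color'][110:290,270:470,::-1]; cv2.imwrite('pics/s2c.png',cv2.resize(c,None,fx=3,fy=3))
E
```

```text
t 6.7 cur [-111.1   35.    52.8] q [ 0.72  1.19 -1.44  2.35  1.94  1.19 -0.06] F [-3.4 -0.6 -0.6]
shift [-16.3   0.2 -13.9] turn [ 0.05  0.03 -0.06]
```

View pics/s2c.png

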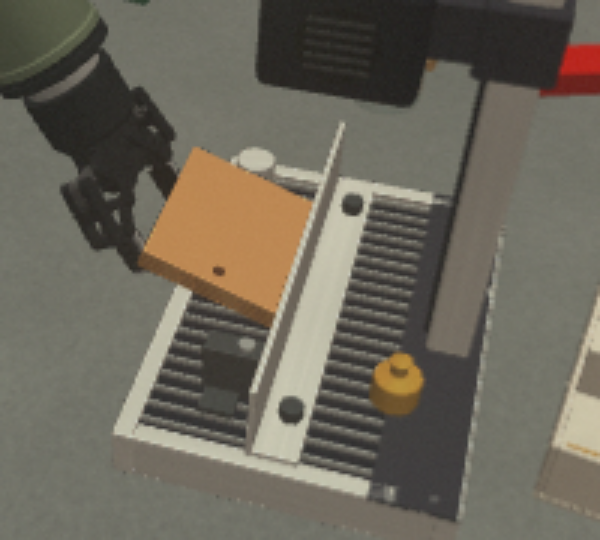

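It works: the board is about 20° up, with its far edge at the fence and on the bed. I continue along the arc.

Call:
carry_out --pt "-3.2 0 -2.8 0 0 0 0" --pt "-3.2 0 -2.8 0 0 0 0" --pt "-3.2 0 -2.8 0 0 0 0" --pt "-3.2 0 -2.8 0 0 0 0" --pt "-3.2 0 -2.8 0 0 0 0"

```text
clock: 7.17
position: [0.533, 0.0707, 0.073]
tool_rot: [3.133, 0.527, -2.995]
force: [-1.1, 0.3, 0.4]
grip_width: 0.0853
```

Call:
carry_out --pt "-3.2 0 -1.8 0 0 0 0" --pt "-3.2 0 -1.8 0 0 0 0" --pt "-3.2 0 -1.7 0 0 0 0" --pt "-3.2 0 -1.7 0 0 0 0"

```text
clock: 7.5
position: [0.5408, 0.0716, 0.0854]
tool_rot: [3.133, 0.527, -2.996]
force: [-2.9, 0.1, 0.1]
grip_width: 0.0855
```

Call:
carry_out --pt "-3.2 0 -1.6 0 0 0 0" --pt "-3.2 0 -1.6 0 0 0 0" --pt "-3.2 0 -1.6 0 0 0 0" --pt "-3.2 0 -1.6 0 0 0 0"

```text
clock: 7.83
position: [0.5487, 0.0726, 0.0974]
tool_rot: [3.133, 0.527, -2.996]
force: [-0.2, -0.3, -0.8]
grip_width: 0.0856
```

```bash
python3 go.py -67 35 116 60
cat > ang.py <<'E'
import sys
from h import *; from ik import E,yaw
# board face plane from depth of orange pixels
d,s=grab('scene',sys.argv[1]); T=d['cam_to_world']; v,u=np.mgrid[100:300,270:480]
P=pts(d,T,np.c_[u.ravel(),v.ravel()]); hsv=cv2.cvtColor(d['color'],cv2.COLOR_RGB2HSV)[100:300,270:480].reshape(-1,3)
Q=P-E(0,0,0); Q=np.c_[Q[:,0]*np.cos(yaw)+Q[:,1]*np.sin(yaw),-Q[:,0]*np.sin(yaw)+Q[:,1]*np.cos(yaw),Q[:,2]]*1e3
m=(hsv[:,0]<18)&(hsv[:,1]>110)&(hsv[:,2]>70)&(abs(Q[:,1])<130)&(Q[:,0]>-160)&(Q[:,0]<10)&(Q[:,2]>40)&(Q[:,2]<185)
Q=Q[m]; n=Q-np.median(Q,0)
for _ in range(8):
    w=np.linalg.svd(n,full_matrices=False)[2][2]; r=abs((Q-np.median(Q,0)-0)@w); k=r<max(4,np.median(r)*2); n=Q[k]-Q[k].mean(0)
w*=np.sign(w[2]); print('n',len(Q),'normal',w.round(3),'tilt',np.degrees(np.arccos(w[2])).round(1),'min',np.percentile(Q,1,0).round(1),'max',np.percentile(Q,99,0).round(1))
E
python3 ang.py s3
```

```text
t 7.8333 cur [-88.1  34.5  97.4] q [ 0.73  1.06 -1.46  2.28  1.81  1.09  0.01] F [-0.2 -0.3 -0.8]
shift [-27.6   0.7  -5.5] turn [ 0.05  0.03 -0.07]
n 1906 normal [ 0.71  -0.004  0.704] tilt 45.3 min [-95.3 -38.2  66.5] max [ -9.3  99.5 147.1]
```

Call:
carry_out --pt "-3.5 0 -0.7 0 0 0 0" --pt "-3.5 0 -0.7 0 0 0 0" --pt "-3.5 0 -0.7 0 0 0 0" --pt "-3.5 0 -0.7 0 0 0 0"

```text
clock: 8.22
position: [0.5592, 0.0742, 0.1068]
tool_rot: [3.133, 0.527, -2.996]
force: [-1.0, -0.4, -0.4]
grip_width: 0.0852
```

Call:
carry_out --pt "-3.5 0 -0.7 0 0 0 0" --pt "-3.5 0 -0.7 0 0 0 0" --pt "-3.5 0 -0.7 0 0 0 0" --pt "-3.5 0 -0.7 0 0 0 0"

```text
clock: 8.55
position: [0.5698, 0.0757, 0.1162]
tool_rot: [3.133, 0.527, -2.996]
force: [-0.3, 0.9, -1.1]
grip_width: 0.0849
```

Call:
carry_out --pt "-3.2 0 0.2 0 0 0 0" --pt "-3.2 0 0.2 0 0 0 0" --pt "-3.2 0 0.2 0 0 0 0" --pt "-3.2 0 0.2 0 0 0 0" --pt "-3.2 0 0.2 0 0 0 0"

```text
clock: 8.97
position: [0.5839, 0.0779, 0.1232]
tool_rot: [3.133, 0.527, -2.996]
force: [-0.5, 1.5, -0.8]
grip_width: 0.0856
```

```bash
python3 go.py -37 35 127.7 60; python3 ang.py s4
```

```text
t 8.9667 cur [-52.4  34.3 123.2] q [ 0.72  1.02 -1.46  2.19  1.73  1.05  0.11] F [-0.5  1.5 -0.8]
shift [-15.6   0.8   3.9] turn [ 0.05  0.03 -0.06]
n 1365 normal [ 0.937 -0.008  0.349] tilt 69.6 min [-56.8 -38.5  64.7] max [ -8.6  98.8 168.6]
```

Call:
carry_out --pt "-2 0 0.5 0 0 0 0" --pt "-2 0 0.5 0 0 0 0" --pt "-2 0 0.5 0 0 0 0" --pt "-2 0 0.5 0 0 0 0"

```text
clock: 9.35
position: [0.5917, 0.079, 0.1255]
tool_rot: [3.133, 0.527, -2.996]
force: [-0.9, -0.4, 0.0]
grip_width: 0.0855
```

Call:
carry_out --pt "-1.8 0 0.5 0 0 0 0" --pt "-1.8 0 0.5 0 0 0 0" --pt "-1.8 0 0.5 0 0 0 0" --pt "-1.8 0 0.5 0 0 0 0"

```text
clock: 9.68
position: [0.5988, 0.0801, 0.1274]
tool_rot: [3.133, 0.527, -2.996]
force: [-0.0, 1.2, -0.1]
grip_width: 0.0853
```

Call:
carry_out --pt "-0.7 0 0.3 0 0 0 0" --pt "-0.7 0 0.3 0 0 0 0" --pt "-0.7 0 0.3 0 0 0 0" --pt "-0.7 0 0.3 0 0 0 0" --pt "0 0 0 0 0 0 0"

```text
clock: 10.1
position: [0.6018, 0.0805, 0.1277]
tool_rot: [3.133, 0.527, -2.996]
force: [-0.5, -0.5, 0.2]
grip_width: 0.0854
```

```bash
python3 go.py -29 35 129 60; python3 ang.py s5
```

```text
t 10.1 cur [-34.4  34.2 127.7] q [ 0.71  1.02 -1.46  2.14  1.71  1.05  0.15] F [-0.5 -0.5  0.2]
shift [-5.3  0.8  1.6] turn [ 0.05  0.03 -0.06]
n 1001 normal [ 0.984 -0.018  0.176] tilt 79.9 min [-35.2 -38.6  62.1] max [ -6.7  97.  171.4]
```

Call:
carry_out --pt "-0.7 0 0.3 0 0 0 0" --pt "-0.7 0 0.3 0 0 0 0" --pt "-0.7 0 0.3 0 0 0 0" --pt "-0.7 0 0.3 0 0 0 0" --pt "-0.7 0 0.3 0 0 0 0"

```text
clock: 10.57
position: [0.6055, 0.081, 0.1282]
tool_rot: [3.133, 0.527, -2.996]
force: [-0.6, 0.0, -0.2]
grip_width: 0.0852
```

Call:
carry_out --pt "-0.6 0 0.3 0 0 0 0" --pt "-0.6 0 0.3 0 0 0 0" --pt "-0.6 0 0.3 0 0 0 0" --pt "0 0 0 0 0 0 0" --pt "0 0 0 0 0 0 0"

```text
clock: 10.98
position: [0.6074, 0.0814, 0.1283]
tool_rot: [3.133, 0.527, -2.996]
force: [-0.1, -0.4, -0.7]
grip_width: 0.0856
```

```bash
python3 go.py -100 35 127 60; python3 ang.py s6
```

```text
t 10.9833 cur [-28.7  34.2 128.3] q [ 0.7   1.03 -1.45  2.13  1.7   1.04  0.16] F [-0.1 -0.4 -0.7]
shift [ 62.2   0.6 -34.7] turn [ 0.05  0.03 -0.06]
n 870 normal [ 0.992 -0.029  0.126] tilt 82.7 min [-28.6 -38.5  61.7] max [ -5.3  98.3 171.4]
```

Call:
carry_out --pt "-0.6 0 0.3 0 0 0 0" --pt "-0.6 0 0.3 0 0 0 0" --pt "-0.6 0 0.3 0 0 0 0" --pt "-0.6 0 0.3 0 0 0 0" --pt "0 0 0 0 0 0 0"

```text
clock: 11.45
position: [0.6101, 0.0818, 0.1285]
tool_rot: [3.133, 0.527, -2.996]
force: [-0.1, -0.3, 0.7]
grip_width: 0.0856
```

```bash
python3 go.py -100 35 127 60; python3 ang.py s7;  python3 - <<'E'
from h import *
d=np.load('pics/s7.npz'); c=d['color'][110:290,270:470,::-1]; cv2.imwrite('pics/s7c.png',cv2.resize(c,None,fx=3,fy=3))
E
```

```text
t 11.45 cur [-25.9  34.2 128.5] q [ 0.7   1.03 -1.45  2.12  1.7   1.04  0.16] F [-0.1 -0.3  0.7]
shift [ 64.8   0.6 -36. ] turn [ 0.05  0.03 -0.06]
n 813 normal [ 0.996 -0.043  0.078] tilt 85.5 min [-25.  -38.5  61.8] max [ -4.   98.6 171.7]
```

View pics/s7c.png

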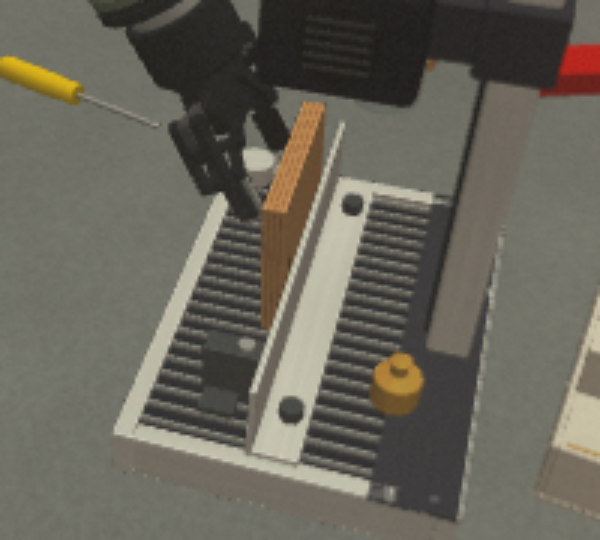

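Call:
carry_out --pt "-0.6 0 0.3 0 0 0 0" --pt "-0.6 0 0.3 0 0 0 0" --pt "-0.6 0 0.3 0 0 0 0" --pt "0 0 0 0 0 0 0" --pt "0 0 0 0 0 0 0"

```text
clock: 11.92
position: [0.612, 0.082, 0.1286]
tool_rot: [3.133, 0.527, -2.996]
force: [0.8, -0.8, -0.4]
grip_width: 0.0853
```

```bash
python3 go.py -100 35 127 60; python3 ang.py s8
python3 - <<'E'
from h import *; from ik import E,yaw
# cross-section along z: orange pixels, min ex per height band for left half face & top face
d=dict(np.load('pics/s8.npz'));T=d['cam_to_world'];v,u=np.mgrid[100:300,270:480]
P=pts(d,T,np.c_[u.ravel(),v.ravel()]); hsv=cv2.cvtColor(d['color'],cv2.COLOR_RGB2HSV)[100:300,270:480].reshape(-1,3)
Q=P-E(0,0,0); Q=np.c_[Q[:,0]*np.cos(yaw)+Q[:,1]*np.sin(yaw),-Q[:,0]*np.sin(yaw)+Q[:,1]*np.cos(yaw),Q[:,2]]*1e3
m=(hsv[:,0]<18)&(hsv[:,1]>110)&(hsv[:,2]>70)&(abs(Q[:,1])<130)&(Q[:,0]>-160)&(Q[:,0]<10)&(Q[:,2]>40)&(Q[:,2]<185)
Q=Q[m]; top=Q[(Q[:,2]>166)]; print('top',np.percentile(top,[2,50,98],0).round(1),np.polyfit(top[:,0],top[:,2],1),np.polyfit(top[:,1],top[:,0],1))
for z in range(60,170,15):
    q=Q[(abs(Q[:,2]-z)<7)&(Q[:,1]<-30)]; 
    if len(q):print('end',z,len(q),np.percentile(q[:,0],[3,97]).round(1))
f=Q[(Q[:,1]>-25)&(Q[:,2]<160)]
for z in range(115,165,10):
    q=f[abs(f[:,2]-z)<5]; print('back',z,len(q),np.median(q[:,0]).round(1) if len(q) else '')
E
```

```text
t 11.9167 cur [-24.   34.1 128.6] q [ 0.7   1.03 -1.45  2.12  1.7   1.04  0.17] F [ 0.8 -0.8 -0.4]
shift [ 66.5   0.6 -36.8] turn [ 0.05  0.03 -0.06]
n 683 normal [-0.999  0.043  0.011] tilt 89.4 min [-18.6 -39.1  59. ] max [ -1.1  98.3 171. ]
top [[-18.6 -36.8 166.6]
 [ -9.6  24.6 169.3]
 [ -1.3  98.5 171. ]] [-2.08813546e-02  1.69052112e+02] [-2.38345066e-03 -9.54618166e+00]
end 60 14 [-18. -11.]
end 75 15 [-16.7  -8.3]
end 90 28 [-17.9  -6.4]
end 105 27 [-16.2  -4.3]
end 120 38 [-17.5  -1.9]
end 135 39 [-17.7  -1.4]
end 150 41 [-17.5  -1.2]
end 165 54 [-17.9  -1.3]
back 115 3 -1.4
back 125 24 -1.3
back 135 28 -1.3
back 145 20 -1.3
back 155 26 -1.3
```

The board fell flush. Its front face is at x≈-18, back face at -1.3 ≈ fence, and its top is level. I back off, close the fingers and move round to its left end.

Call:
carry_out --pt "4 0 -2.3 0 0 0 0" --pt "10 0 -5.5 0 0 0 0" --pt "16 0 -9 0 0 0 0" --pt "18 0 -10 0 0 0 0" --pt "18 0 -10 0 0 0 0"

```text
clock: 12.38
position: [0.536, 0.0706, 0.127]
tool_rot: [3.132, 0.527, -2.996]
force: [-0.0, 0.1, -0.3]
grip_width: 0.0856
```

Call:
carry_out --pt "0 20 -5 0 0 0 255" --pt "0 20 -5 0 0 0 255" --pt "0 20 0 0 0 0 255" --pt "0 20 0 0 0 0 255" --pt "0 18 0 0 0 0 255"

```text
clock: 12.8
position: [0.5171, 0.1677, 0.1368]
tool_rot: [3.133, 0.528, -2.995]
force: [0.2, -0.3, -0.3]
grip_width: 0.0253
```

```bash
python3 go.py -15 134 96 60; python3 ang.py s9
```

```text
t 12.8 cur [-104.7  133.3  136.8] q [ 0.49  0.91 -1.46  2.28  1.68  1.1  -0.19] F [ 0.2 -0.3 -0.3]
shift [-56.9   0.6  80.4] turn [ 0.05  0.04 -0.06]
n 688 normal [-0.999  0.04   0.012] tilt 89.3 min [-18.6 -38.7  58.6] max [ -1.2  98.7 171.1]
```

Call:
carry_out --pt "-15.6 0 9 0 0 0 255" --pt "-15.6 0 9 0 0 0 255" --pt "-15.6 0 9 0 0 0 255" --pt "-15.6 0 9 0 0 0 255" --pt "-15.6 0 9 0 0 0 255"

```text
clock: 13.27
position: [0.6073, 0.1801, 0.1369]
tool_rot: [3.133, 0.527, -2.996]
force: [0.1, 0.8, -0.0]
grip_width: -0.0003
```

Call:
carry_out --pt "5 0 8.7 0 0 0 255" --pt "5 0 8.7 0 0 0 255" --pt "5 0 8.7 0 0 0 255" --pt "5 0 8.7 0 0 0 255" --pt "0 0 0 0 0 0 255"

```text
clock: 13.68
position: [0.6056, 0.1803, 0.0944]
tool_rot: [3.133, 0.524, -2.995]
force: [-1.0, -0.3, -0.4]
grip_width: -0.0
```

```bash
python3 go.py -15 134 96 60; python3 -c "
from h import *
grab('wrist','w2')
d=np.load('pics/scene0.npz')"
python3 - <<'E'
from h import *; from ik import E,yaw
# stop from scene0: points 0.085-0.098 high, dark
d=dict(np.load('pics/s9.npz'));T=d['cam_to_world'];v,u=np.mgrid[100:300,270:480]
P=pts(d,T,np.c_[u.ravel(),v.ravel()])-E(0,0,0)
Q=np.c_[P[:,0]*np.cos(yaw)+P[:,1]*np.sin(yaw),-P[:,0]*np.sin(yaw)+P[:,1]*np.cos(yaw),P[:,2]]*1e3
m=(Q[:,0]>-60)&(Q[:,0]<-6)&(Q[:,1]<-60)&(Q[:,1]>-150)
t=Q[m&(abs(Q[:,2]-95)<3)];print('stop top',len(t),np.percentile(t,[1,10,50,90,99],0).round(1))
E
```

```text
t 13.6833 cur [-15.4 132.2  94.4] q [ 0.43  1.03 -1.33  2.09  1.77  1.07 -0.06] F [-1.  -0.3 -0.4]
shift [-1.1  1.8 -1.2] turn [ 0.05  0.01 -0.06]
stop top 126 [[ -45.  -111.7   92.2]
 [ -41.6 -110.4   93. ]
 [ -27.9 -103.5   94.6]
 [  -9.6  -94.2   96.4]
 [  -6.6  -90.9   97.8]]
```

View pics/w2.png

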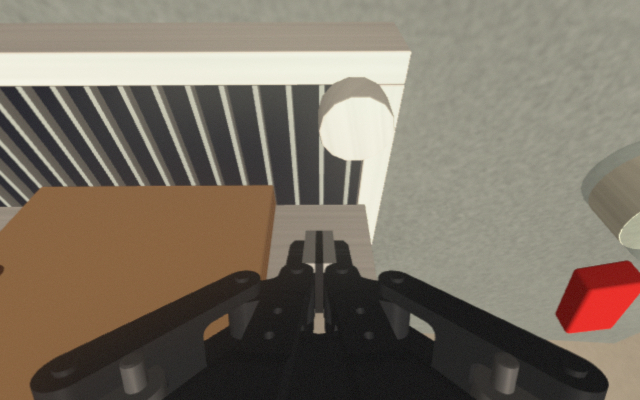

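The wrist view shows the closed fingertips at (320,245), with the board's left end to their left at column ~275, a gap of about 18 mm. The tin at (355,115) is clear. The stop face is at ey≈-92, so the board has about 54 mm to go, and I push it slowly.

Call:
carry_out --pt "0 -4 0 0 0 0 255" --pt "0 -4 0 0 0 0 255" --pt "0 -3 0 0 0 0 255" --pt "0 -2 0 0 0 0 255" --pt "0 -2 0 0 0 0 255"

```text
clock: 14.15
position: [0.6093, 0.1655, 0.0971]
tool_rot: [3.133, 0.528, -2.996]
force: [0.0, 1.7, 0.4]
grip_width: 0.0003
```

Call:
carry_out --pt "0 -2 0 0 0 0 255" --pt "0 -2 0 0 0 0 255" --pt "0 -2 0 0 0 0 255" --pt "0 -2 0 0 0 0 255" --pt "0 -2 0 0 0 0 255"

```text
clock: 14.57
position: [0.6107, 0.1559, 0.0967]
tool_rot: [3.133, 0.527, -2.996]
force: [-0.3, 2.7, 2.2]
grip_width: -0.0003
```

Call:
carry_out --pt "0 -2 0 0 0 0 255" --pt "0 -2 0 0 0 0 255" --pt "0 -2 0 0 0 0 255" --pt "0 -2 0 0 0 0 255" --pt "0 -2 0 0 0 0 255"

```text
clock: 14.98
position: [0.6121, 0.1459, 0.0966]
tool_rot: [3.133, 0.527, -2.996]
force: [-0.3, 2.6, 2.4]
grip_width: 0.0003
```

```bash
python3 go.py -15 70 95 60; python3 ang.py s10
```

```text
t 14.9833 cur [-14.2  97.2  96.6] q [ 0.51  1.02 -1.33  2.1   1.77  1.03 -0.  ] F [-0.3  2.6  2.4]
shift [  1.3 -27.2   0.8] turn [ 0.05  0.03 -0.06]
n 705 normal [-0.999  0.043  0.001] tilt 89.9 min [-18.8 -59.9  67.1] max [ -1.1  76.9 171.1]
```

Call:
carry_out --pt "0 -2 0 0 0 0 255" --pt "0 -2 0 0 0 0 255" --pt "0 -2 0 0 0 0 255" --pt "0 -2 0 0 0 0 255" --pt "0 -2 0 0 0 0 255"

```text
clock: 15.45
position: [0.6136, 0.1359, 0.0965]
tool_rot: [3.133, 0.527, -2.996]
force: [-0.5, 2.0, 1.3]
grip_width: -0.0001
```

Call:
carry_out --pt "0 -2 0 0 0 0 255" --pt "0 -2 0 0 0 0 255" --pt "0 -2 0 0 0 0 255" --pt "0 -2 0 0 0 0 255" --pt "0 -2 0 0 0 0 255"

```text
clock: 15.87
position: [0.6151, 0.1261, 0.0964]
tool_rot: [3.133, 0.527, -2.996]
force: [-0.5, 1.9, 1.2]
grip_width: 0.0001
```

```bash
python3 go.py -15 67 95 60; python3 ang.py s11
```

```text
t 15.8667 cur [-14.2  77.2  96.4] q [ 0.55  1.02 -1.33  2.11  1.77  1.01  0.03] F [-0.5  1.9  1.2]
shift [  1.3 -10.2   0.8] turn [ 0.05  0.03 -0.06]
n 697 normal [ 0.998 -0.043  0.034] tilt 88.0 min [-18.7 -79.5  85.9] max [ -1.   56.9 171.1]
```

Call:
carry_out --pt "0 -1.5 0 0 0 0 255" --pt "0 -1.5 0 0 0 0 255" --pt "0 -1.5 0 0 0 0 255" --pt "0 -1.5 0 0 0 0 255" --pt "0 -1 0 0 0 0 255"

```text
clock: 16.33
position: [0.6162, 0.1192, 0.0964]
tool_rot: [3.133, 0.527, -2.996]
force: [-0.0, 2.5, 1.4]
grip_width: -0.0002
```

Call:
carry_out --pt "0 -0.5 0 0 0 0 255" --pt "0 -0.5 0 0 0 0 255" --pt "0 -0.5 0 0 0 0 255"

```text
clock: 16.58
position: [0.6164, 0.1179, 0.0963]
tool_rot: [3.133, 0.527, -2.996]
force: [-1.3, 3.2, 2.9]
grip_width: 0.0002
```

```bash
python3 go.py; python3 ang.py s12;  python3 - <<'E'
from h import *
d=np.load('pics/s12.npz'); c=d['color'][140:260,300:420,::-1]; cv2.imwrite('pics/s12c.png',cv2.resize(c,None,fx=5,fy=5,interpolation=cv2.INTER_CUBIC))
E
```

```text
t 16.5833 cur [-14.3  68.9  96.3] q [ 0.57  1.02 -1.33  2.11  1.77  1.    0.04] F [-1.3  3.2  2.9]
n 698 normal [ 0.996 -0.034  0.079] tilt 85.5 min [-18.7 -88.2  95.3] max [ -1.1  48.3 171.3]
```

View pics/s12c.png

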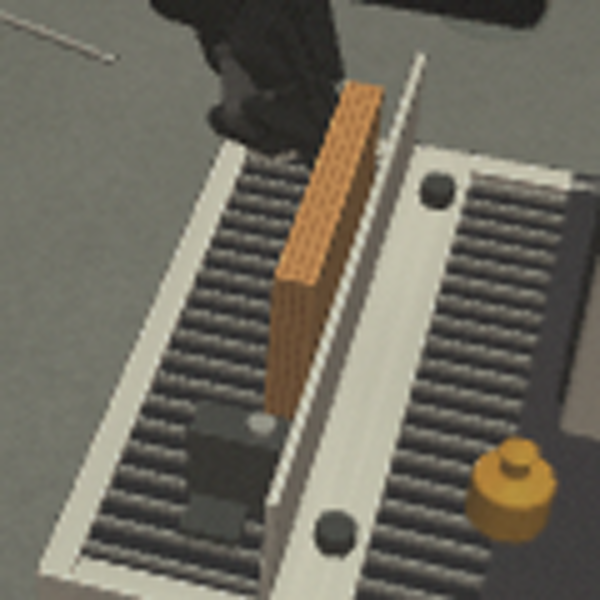

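The board stands upright against the fence, and its right end is nearly over the stop's top edge (crop about (280,410)). I creep on while watching the force.

Call:
carry_out --pt "0 -0.4 0 0 0 0 255" --pt "0 -0.4 0 0 0 0 255" --pt "0 -0.4 0 0 0 0 255" --pt "0 -0.4 0 0 0 0 255" --pt "0 -0.4 0 0 0 0 255"

```text
clock: 17.05
position: [0.6167, 0.1159, 0.0964]
tool_rot: [3.133, 0.527, -2.996]
force: [-0.7, 1.9, 1.7]
grip_width: 0.0002
```

```bash
python3 go.py
```

```text
t 17.05 cur [-14.2  66.9  96.4] q [ 0.57  1.02 -1.33  2.11  1.77  1.    0.05] F [-0.7  1.9  1.7]
```

Call:
carry_out --pt "0 -0.4 0 0 0 0 255" --pt "0 -0.4 0 0 0 0 255" --pt "0 -0.4 0 0 0 0 255"

```text
clock: 17.3
position: [0.6168, 0.1147, 0.0963]
tool_rot: [3.133, 0.527, -2.996]
force: [-1.1, 2.7, 1.3]
grip_width: 0.0001
```

```bash
python3 go.py; python3 ang.py s13
```

```text
t 17.3 cur [-14.3  65.7  96.3] q [ 0.58  1.02 -1.33  2.11  1.77  0.99  0.05] F [-1.1  2.7  1.3]
n 694 normal [ 0.995 -0.037  0.091] tilt 84.8 min [-18.7 -91.2  97.3] max [ -1.   46.  171.4]
```

Call:
carry_out --pt "0 -0.3 0 0 0 0 255" --pt "0 -0.3 0 0 0 0 255" --pt "0 -0.3 0 0 0 0 255"

```text
clock: 17.6
position: [0.617, 0.1138, 0.0963]
tool_rot: [3.133, 0.527, -2.996]
force: [-0.4, 2.1, 1.7]
grip_width: -0.0
```

Call:
carry_out --pt "0 -0.3 0 0 0 0 255" --pt "0 -0.3 0 0 0 0 255" --pt "0 -0.3 0 0 0 0 255"

```text
clock: 17.85
position: [0.617, 0.1135, 0.0964]
tool_rot: [3.132, 0.527, -2.995]
force: [-1.8, 6.4, 0.3]
grip_width: 0.0003
```

Contact with the stop: the force rose to 6.4 N and the motion stalled. I withdraw to the left.

Call:
carry_out --pt "0 0.6 0 0 0 0 255" --pt "0 1 0 0 0 0 255" --pt "0 4 0 0 0 0 255" --pt "0 8 0 0 0 0 255" --pt "0 12 0 0 0 0 255"

```text
clock: 18.27
position: [0.6134, 0.1378, 0.0962]
tool_rot: [3.134, 0.527, -2.997]
force: [-0.6, -0.1, -0.6]
grip_width: -0.0001
```

Call:
carry_out --pt "12 0 -8 0 0 0 255" --pt "18 0 -12 0 0 0 255" --pt "18 0 -12 0 0 0 255" --pt "18 0 -12 0 0 0 255" --pt "18 0 -12 0 0 0 255"

```text
clock: 18.68
position: [0.5125, 0.1233, 0.1026]
tool_rot: [3.133, 0.527, -2.996]
force: [0.2, 0.4, 0.6]
grip_width: -0.0
```

```bash
python3 go.py; python3 ang.py s14
python3 - <<'E'
from h import *; from ik import E,yaw
d=dict(np.load('pics/s14.npz'));T=d['cam_to_world'];v,u=np.mgrid[100:300,270:480]
P=pts(d,T,np.c_[u.ravel(),v.ravel()])-E(0,0,0); hsv=cv2.cvtColor(d['color'],cv2.COLOR_RGB2HSV)[100:300,270:480].reshape(-1,3)
Q=np.c_[P[:,0]*np.cos(yaw)+P[:,1]*np.sin(yaw),-P[:,0]*np.sin(yaw)+P[:,1]*np.cos(yaw),P[:,2]]*1e3
m=(hsv[:,0]<18)&(hsv[:,1]>110)&(hsv[:,2]>70)&(abs(Q[:,1])<130)&(Q[:,0]>-160)&(Q[:,0]<10)&(Q[:,2]>40)&(Q[:,2]<185)
B=Q[m];top=B[B[:,2]>166];print('top',np.percentile(top,[2,50,98],0).round(1),'slopes z/x x/y z/y',np.polyfit(top[:,0],top[:,2],1)[0],np.polyfit(top[:,1],top[:,0],1)[0],np.polyfit(top[:,1],top[:,2],1)[0])
for z in (105,120,135,150,165):
    q=B[(abs(B[:,2]-z)<7)&(B[:,1]<-80)]; print('end',z,len(q),np.percentile(q[:,0],[3,97]).round(1),np.median(q[:,1]).round(1))
t=Q[(Q[:,0]>-50)&(Q[:,0]<-22)&(Q[:,1]<-60)&(Q[:,1]>-150)&(abs(Q[:,2]-95)<3)];print('stop y',np.percentile(t[:,1],[2,50,98]).round(1))
c=d['color'][140:260,300:420,::-1]; cv2.imwrite('pics/s14c.png',cv2.resize(c,None,fx=5,fy=5,interpolation=cv2.INTER_CUBIC))
E
```

```text
t 18.6833 cur [-116.1   90.1  102.6] q [ 0.57  0.95 -1.4   2.34  1.8   1.07 -0.21] F [0.2 0.4 0.6]
n 693 normal [ 0.997 -0.037  0.075] tilt 85.7 min [-18.7 -92.2  98.1] max [ -1.   44.7 171.4]
top [[-18.6 -90.1 167.2]
 [ -9.7 -29.6 169.5]
 [ -1.4  44.5 171.4]] slopes z/x x/y z/y -0.01712950616685863 -0.004347635388118948 -0.0004631480921436805
end 105 30 [-17.1  -3.8] -90.6
end 120 38 [-17.7  -1.9] -90.2
end 135 42 [-16.4  -1.3] -90.3
end 150 44 [-17.1  -1.1] -90.2
end 165 68 [-18.   -1.5] -89.1
stop y [-110.5 -101.8  -91.6]
```

View pics/s14c.png

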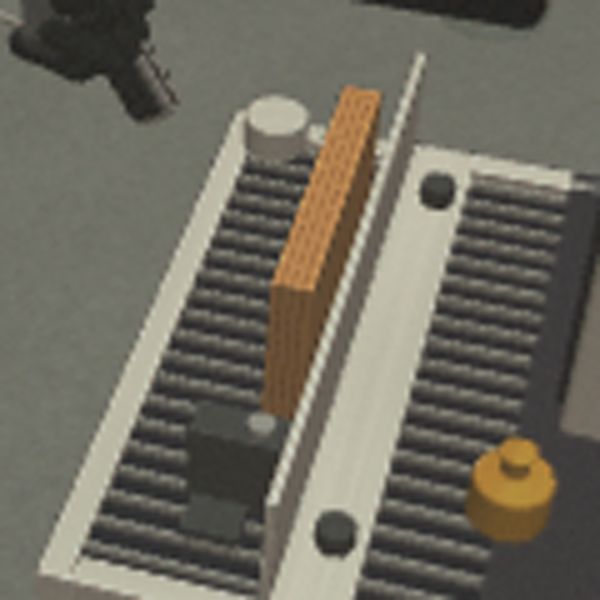

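The board stands alone, square and flush with the fence. Its right end is at -90 to -91 and the stop face at about -91, with the robot well clear. I hand it in.

```bash
python3 -c "
from workcell import bot
print(bot.job_done())"
```

```text
the job is handed in; nothing more can be done
None
```

The board is standing upright by itself against the fence, with its right-hand end at the side stop, and the job is handed in at about 19 s of the 70 s. No verdict was reported.

**What I did**
- I hooked the open fingers, tool leaning about 60° below horizontal, under the overhanging near edge. I slid the board to the fence and tipped it up on its far edge.
- The camera showed 45° and then 70° on the way up. The board fell flush once my fingertips passed about 87°.
- I then pushed its left end with closed fingers until it met the stop. The highest tool force I read in that push was about 6.4 N, at contact.
- Over the whole job the highest reading was about 11 N, at the start of the lift. These are readings taken between moves, so shorter peaks could have been missed.

**Last checks**
- **Fence:** the board's faces measure at x ≈ -18 and -1 mm, within about 1 mm of the fence. The top edge is parallel to the fence within 0.3°, and its top is level at about 170 mm above the table.
- **Stop:** the board's end is at y ≈ -90 to -91 mm and the stop face at about -91.6 mm.
- **Clear of robot:** the tool is about 100 mm away from the board.
- **Bystanders:** the tin and weight look unmoved in the last picture; I did not check the other bystanders at the end.

**One disagreement:** the last automatic plane fit read 85.7° instead of 90°. It mixes pixels from the end grain and top edge, and the face positions at each height show the board vertical, so I trusted those.

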